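# Gauge a brass lamp collar on the step mandrel and file it by size

## Task

Take the brass collar lying on the cork mat and slide it down over the step mandrel of the gauge, gently pushing the fork rider ahead of it, until it sits square and fully home on the step that stops it, and press it there with about 16 N in all for half a second (feel your way slowly: never over 25 N, brief knocks included). Then lift it off, leaving the rider where it shows the size, and lay the collar flat, not dropped, in the tray whose studs number that step (1 = top step, smallest bore; 3 = bottom step). Leave the other two collars and everything else on the counter as they are.

Things in the scene. Friction and masses are not known exactly. Their poses are not given: they have to be found in the camera images.
- ring_a: brass lamp collar (ring), 60 mm outside diameter, 22 mm tall, about 110 g; origin at the centre of its underside, z along the bore. Three look alike but for the bore: 22.5, 32.5 and 42.5 mm; which bore this one has is not told. One collar lies flat on the cork mat (which one varies); the other two wait on the wooden board
- ring_b: brass lamp collar (ring), 60 mm outside diameter, 22 mm tall, about 110 g; origin at the centre of its underside, z along the bore. Three look alike but for the bore: 22.5, 32.5 and 42.5 mm; which bore this one has is not told. One collar lies flat on the cork mat (which one varies); the other two wait on the wooden board
- ring_c: brass lamp collar (ring), 60 mm outside diameter, 22 mm tall, about 110 g; origin at the centre of its underside, z along the bore. Three look alike but for the bore: 22.5, 32.5 and 42.5 mm; which bore this one has is not told. One collar lies flat on the cork mat (which one varies); the other two wait on the wooden board
- mat: fixed round cork mat, 90 mm across, 5 mm thick; the collar to gauge lies on it, roughly centred; origin under its centre
- board: fixed wooden board 85 x 165 x 5 mm on which the two waiting collars lie; origin under its centre
- gauge: fixed ring gauge: stepped steel mandrel on a wood base (18 mm high, 100 mm wide, 53 mm to -x and 103 mm to +x). The mandrel is screw-set up to 5 mm higher or lower than the heights told. Origin on the mandrel's axis at counter level, z up, x from the mandrel to the rider's guide post. Collars of bore 22.5, 32.5, 42.5 mm stop on step 1, 2, 3 (1.25 mm clearance all round)
- tip (a point): tip of the mandrel, on its axis nominally 92 mm above the counter (this point is the nominal place, the true one up to 5 mm off in height): 12 mm diameter, widening to 20 mm at 80 mm height and straight from there down to step 1
- step_1 (a point): step 1 (one dark line above it), on the axis: flat shoulder nominally 72 mm above the counter (this point is the nominal place, the true one up to 5 mm off in height) from 20 out to 27 mm diameter, below it widening to 30 mm at 65 mm height
- step_2 (a point): step 2 (two dark lines), on the axis: flat shoulder nominally 56 mm above the counter (this point is the nominal place, the true one up to 5 mm off in height) from 30 out to 37 mm diameter, below it widening to 40 mm at 49 mm height
- step_3 (a point): step 3 (three dark lines), on the axis: flat shoulder nominally 40 mm above the counter (this point is the nominal place, the true one up to 5 mm off in height) from 40 out to 48 mm diameter
- post (a point): top of the rider's guide post, 10 mm thick, 106 mm above the counter and 66 mm from the mandrel's axis; a brass scale plate 44 mm wide, equally high, stands 14 mm beyond it
- rider (a joint): flat bronze fork, 4 mm thick; its two prongs run along the gauge's x past both sides of the mandrel, 25 to 32 mm from the axis in y, so a collar rests on them. Value: metres pushed down; its top is 90 mm above the counter at 0. Starts at 0 to 6 mm, slides stiffly (about 5 N), stays where left; reads 18, 34, 50 mm (give or take 5) at steps 1, 2, 3
- tray_1: fixed open wooden tray with 1 brass stud on the tab at its -x side, 94 x 94 mm outside, 84 x 84 mm inside, rim 12 mm high, inner floor 5 mm above the counter; origin under its centre. It takes the collar that stops on step 1. The three trays change places
- tray_2: fixed open wooden tray with 2 brass studs on the tab at its -x side, 94 x 94 mm outside, 84 x 84 mm inside, rim 12 mm high, inner floor 5 mm above the counter; origin under its centre. It takes the collar that stops on step 2. The three trays change places
- tray_3: fixed open wooden tray with 3 brass studs on the tab at its -x side, 94 x 94 mm outside, 84 x 84 mm inside, rim 12 mm high, inner floor 5 mm above the counter; origin under its centre. It takes the collar that stops on step 3. The three trays change places
- globe: loose frosted glass globe, 110 mm across, 108 mm high; bystander, fragile; origin under its centre
- test_button (a joint): push button (22 mm across) of the round brass test box at the far side, which has a bulb on top; bystander; metres pressed, 0 = not pressed
- nipple_1: loose brass hex nipple, 26 mm across, 24 mm high; bystander; origin under its centre
- nipple_2: another such brass hex nipple; bystander
- chandelier_arm: loose aged bronze chandelier arm, S-shaped bar about 290 mm long and 16 mm thick, lying; bystander; origin near its middle
- driver: loose screwdriver lying at the left side; bystander
- polish: amber glass jar, 56 mm across, 90 mm high, at the left side; bystander; origin under its centre
Not all that is in view belongs to the job. What is shaped like the ring_a but black or turquoise is not meant. Leave any purple look-alike of the tray_1 alone.

How it is judged:
By the outcome, as a careful person would: the job done as asked, in the order asked, and still so for the second after the job is handed in, with the robot touching nothing.
It also fails if it takes over 64 s, if anything falls off the work surface, if the arm or the gripper's body presses on something with over 40 N, if the wrist force passes 120 N, or if a joint passes its speed limit or range.

## Robot

A 6-joint arm with a two-finger parallel gripper is mounted at the origin on the work surface. World frame = base frame: x ahead of the robot, y to its left, z up, the work surface at z = 0. Lengths are in mm, angles in rad, forces in N, time in s.
With the tool pointing down it reaches from about 350 to 975 mm from the base axis. Payload 7.1 kg.
Tool frame: the origin (TCP) lies midway between the tips of the shut fingers; the grasp point (between the pads) lies 19 mm behind it (ctrl.grip_depth is the distance from the TCP to the grasp point, in mm); z points along the fingers, y is the line along which they close (so a half turn about z gives the same grasp; the last joint's range is limited). The gripper opens to 88 mm and grips with 3 to 60 N. Pads are 20 mm wide; open, the fingers measure 115 mm over their backs; the gripper's body (75 mm by 178 mm) begins 61 mm behind the grasp point.
Start: joints at [1.295, 0.423, 1.63, -0, 1.089, -0.019], TCP at [158.71, 604.496, 222.675] pointing down, gripper open.
Joint ranges: [-3, 3], [-0.9, 2.11], [0.09, 2.58], [-1.31, 4.45], [0.11, 2.69], [-2.54, 2.54]. Speed limits (rad/s): [2.39, 2.39, 3.01, 3.14, 3.14, 3.14].

## Interface

Orientations are given as a rotation vector (axis times angle).
In Python, from workcell import ctrl, cams gives the robot as it stands.
- The arm moves only by the tool move_arm, never from a script. Its argument "steps" is a list of rows, each a list of 3 entries, a list of its own where there are three numbers: the shift along the tool's x, y, z in units of 25 mm (1.0 is 25 mm), then the turn about the tool's z in units of 5 degrees (1.0 is 5 degrees), then the closure, from 0 (fully open) to 1 (shut). A call has 1 to 20 rows; each row shifts and turns the commanded pose from where the row before left it, along the tool's axes as they then stand; what a row does not reach is not made up. A row lasts 1/12 s, in which the tool goes at most 41.7 mm and 7.16 degrees, less where a joint would pass 70% of its speed; a pose out of reach is approached as far as the arm can. A call is refused whole if a number of a shift passes 1 or a number of a turn 1, either way. A call with a gripper value outside its range is refused whole. The fingers move at their own pace and stop on an object; the grip force is fixed at half the most. Time passes only in rows, so rows that do not move let the fingers close. It gives the time, the measured TCP pose, the force, the opening and the grip force at its end, in the units of the state.
- ctrl.get_obs(): the state, without advancing time (a new reading comes with each control period).
- cams.get_image(name): name is "scene" or "top"; returns a dict with "image" (384x512x3 uint8, red, green, blue), "camera_matrix" (3x3 intrinsics, pixels), "xyz" and "rotation" of the camera in the world. Camera axes: x right, y down, z forward; pixel columns grow to the right and rows downward; lengths in mm; the calibration is good to about 2 mm. A picture is of the moment at which its call begins. There is no depth.
- ctrl.close_job(): hands the job in; it is judged then, once.
Trained networks look in the newest picture that a camera, given by its name, has taken for a name from the list of things; names that differ only in an ending like _2 or _b are one class to them, and where a whole thing is asked for, a point or a joint stands for the part that bears it (a point fixed in the world has none). Each returns a list of dicts, best first, with "p" (0 to 1); they miss things now and then, are a little off and sometimes report something else, mostly with a low value. They report only what shows in the picture. A call takes as long as a camera call. They do not tell look-alikes from the thing itself.
- cams.boxes_of(camera, thing): "rect" ([centre column, centre row, width, height] in pixels, round what is visible of it).
- cams.cut_out(camera, thing): "pixels" (384x512 bool, what is visible of it) and "rect" ([centre column, centre row, width, height] in pixels, round what is visible of it).
The state is a dict: "t": time; "qpos": joint angles; "qvel": joint speeds; "joint_torque": joint torques, N m; "ee_pos": TCP position; "orientation": TCP orientation; "ft_force": force on the tool from outside, world axes, zero at the start; "moment": the same for the moment, N m; "width": finger opening in mm; "grasp_force": force on a finger pad.
Only numpy, scipy, OpenCV 4.12 (cv2) and the standard library are available. Lean on these libraries where they do the work, as an engineer would, in place of code of your own. Each camera call takes 0.05 s, during which the arm holds its last target. There are 200 camera calls.

## Working session

There is one attempt and no reset: what is moved stays moved. The work goes in short steps, Python scripts to look and compute and a tool call to move; the robot and the scene stay as the last step left them, time stands still between calls to the robot, and variables do not carry over. Pictures are saved under pics/ and viewed, at most 10 in all, crops included, and the job is handed in when it is done.

Besides the shell and the picture viewer there is one more tool, called after "Request:" as name(argument=value, ...) on one line, values as JSON. move_arm: Moves the arm, as the interface text tells. Its arguments: {"type":"object","properties":{"steps":{"type":"array"}},"required":["steps"]}

```bash
mkdir -p pics; cat > h.py <<'E'
import numpy as np, cv2
from workcell import ctrl, cams
def ray(im,u,v):
    K=np.array(im["camera_matrix"]);R=np.array(im["rotation"])
    if R.shape!=(3,3): R=cv2.Rodrigues(R.astype(float))[0]
    d=R@np.linalg.inv(K)@np.array([u,v,1.]);return np.array(im["xyz"],float),d
def atz(im,u,v,z):
    o,d=ray(im,u,v);return o+d*(z-o[2])/d[2]
def proj(im,p):
    K=np.array(im["camera_matrix"]);R=np.array(im["rotation"])
    q=K@(R.T@(np.array(p,float)-np.array(im["xyz"])));return q[:2]/q[2]
def tri(a,ua,b,ub):
    o1,d1=ray(a,*ua);o2,d2=ray(b,*ub)
    s=np.linalg.lstsq(np.c_[d1,-d2],o2-o1,rcond=None)[0]
    p,q=o1+d1*s[0],o2+d2*s[1];return (p+q)/2,np.linalg.norm(p-q)
E
python3 - <<'E'
from h import *
np.set_printoptions(precision=1,suppress=True)
o=ctrl.get_obs();print({k:np.round(o[k],3) for k in("t","ee_pos","orientation","ft_force","width")},ctrl.grip_depth)
for c in("scene","top"):
    im=cams.get_image(c);cv2.imwrite(f"pics/{c}0.png",cv2.resize(im["image"][:,:,::-1],(800,600)))
    print(c,im["xyz"],np.array(im["rotation"]).tolist(),im["camera_matrix"])
    for n in("ring_a","mat","board","gauge","tray_1","tray_2","tray_3","rider","globe"):
        print(n,[(round(b["p"],2),np.round(b["rect"],1).tolist(),atz(im,*b["rect"][:2],10)[:2].round().tolist()) for b in cams.boxes_of(c,n)[:6]])
E
```

```text
{'t': np.float64(0.0), 'ee_pos': array([158.6, 604. , 221.9]), 'orientation': array([-0.4, -3.1,  0. ]), 'ft_force': array([-0.2, -0.2,  0.1]), 'width': np.float64(87.791)} 18.700000000000003
scene [1494.7 -320.6 1155.5] [-2.01149971794248, -1.4565019000277102, 0.5534515082718007] [[376.6   0.  255.6]
 [  0.  376.6 196.1]
 [  0.    0.    1. ]]
ring_a [(0.69, [348.8, 207.9, 11.4, 15.9], [686.0, 350.0]), (0.62, [330.9, 213.2, 18.6, 16.6], [689.0, 270.0]), (0.61, [307.1, 177.8, 12.1, 13.8], [478.0, 260.0]), (0.61, [324.6, 172.1, 14.0, 8.9], [469.0, 347.0]), (0.58, [254.2, 206.9, 31.4, 40.1], [564.0, -8.0])]
mat [(0.46, [251.2, 251.9, 28.9, 27.9], [765.0, -86.0])]
board [(0.78, [338.1, 212.8, 38.2, 20.9], [696.0, 298.0])]
gauge [(0.88, [251.4, 207.5, 24.6, 38.0], [564.0, -20.0])]
tray_1 [(0.92, [199.1, 203.3, 27.8, 28.0], [477.0, -214.0]), (0.92, [188.8, 273.8, 27.7, 29.2], [783.0, -318.0]), (0.59, [161.0, 210.3, 31.0, 25.2], [467.0, -365.0]), (0.58, [185.6, 232.5, 29.1, 27.6], [605.0, -294.0]), (0.3, [130.9, 247.7, 23.8, 64.4], [611.0, -497.0])]
tray_2 [(0.92, [199.1, 203.3, 27.8, 28.0]
[... 1551 characters left out ...]
 132.0, 32.8, 33.4], [793.0, -107.0])]
tray_2 [(0.88, [364.9, 239.7, 29.3, 41.0], [441.0, -368.0]), (0.82, [316.6, 231.5, 33.7, 31.6], [464.0, -212.0]), (0.8, [349.6, 137.3, 33.1, 37.3], [780.0, -325.0]), (0.59, [342.4, 192.4, 35.5, 35.1], [593.0, -298.0]), (0.33, [284.7, 132.0, 32.8, 33.4], [793.0, -107.0])]
tray_3 [(0.88, [364.9, 239.7, 29.3, 41.0], [441.0, -368.0]), (0.82, [316.6, 231.5, 33.7, 31.6], [464.0, -212.0]), (0.8, [349.6, 137.3, 33.1, 37.3], [780.0, -325.0]), (0.59, [342.4, 192.4, 35.5, 35.1], [593.0, -298.0]), (0.33, [284.7, 132.0, 32.8, 33.4], [793.0, -107.0])]
rider [(0.86, [261.0, 195.7, 30.0, 34.4], [577.0, -31.0])]
globe [(0.9, [284.1, 130.3, 34.9, 34.4], [799.0, -105.0])]
```

View pics/top0.png

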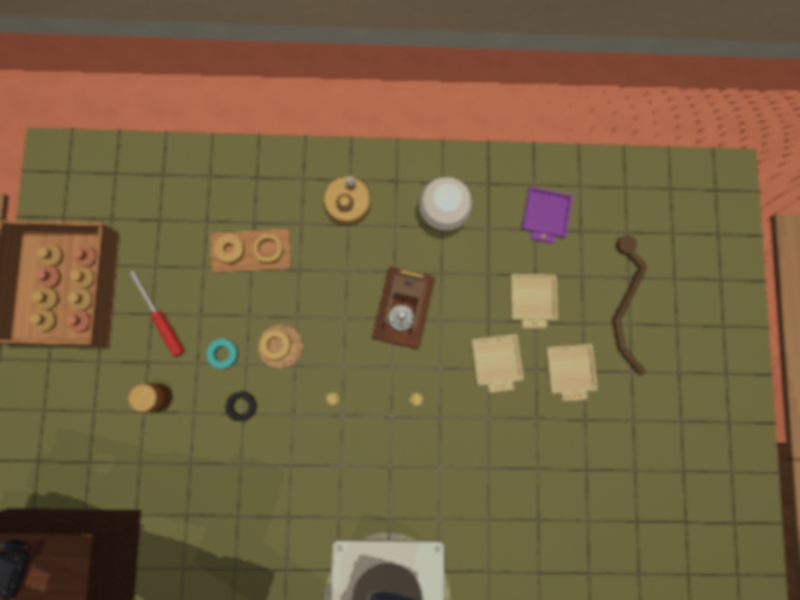

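View pics/scene0.png

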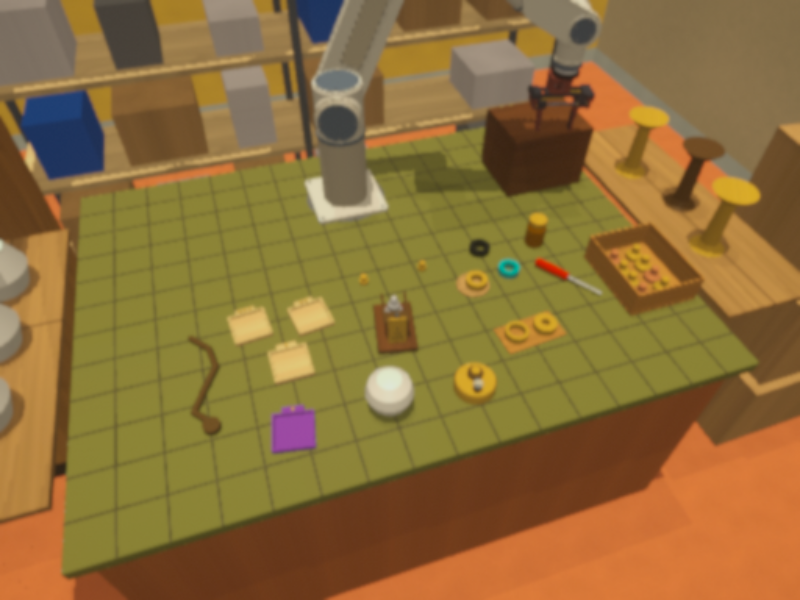

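The top view (800 px scale) shows these candidates:
- **Collars:** brass ring on the round cork mat (275,345), two waiting on the board (228,248) and (267,248), turquoise decoy (221,353), black decoy (241,405). The one on the cork mat fits the description.
- **Gauge:** (403,310), with the mandrel at (401,317).
- **Trays:** wooden at (534,298), (497,360) and (572,370). The purple one at (548,212) is a decoy.

I'll confirm these in one enlarged mosaic.

```bash
python3 - <<'E'
from h import *
T=[];S=[]
for i in range(6):
    t=cams.get_image("top");T.append(t["image"].astype(float))
for i in range(6):
    s=cams.get_image("scene");S.append(s["image"].astype(float))
import pickle
print("noise",np.std(T,axis=0).mean())
t["image"]=np.mean(T,axis=0);s["image"]=np.mean(S,axis=0);pickle.dump((t,s),open("im.pkl","wb"))
def crop(im,x,y,w,h,W,H): return cv2.resize(im["image"][y:y+h,x:x+w,::-1].clip(0,255).astype(np.uint8),(W,H),interpolation=cv2.INTER_CUBIC)
a=crop(t,130,140,72,54,400,300)   # board
a=crop(t,132,142,66,99,200*2,600) if 0 else a
top=np.hstack([crop(t,128,142,64,48,400,300),crop(t,152,197,56,42,400,300)])
bot=np.hstack([crop(t,296,170,96,90,400,300),crop(t,236,166,48,60,240,300),crop(s,236,180,32,60,160,300)])
cv2.imwrite("pics/mos.png",np.vstack([top,bot]))
E
```

```text
noise 0.39492376276280655
```

View pics/mos.png

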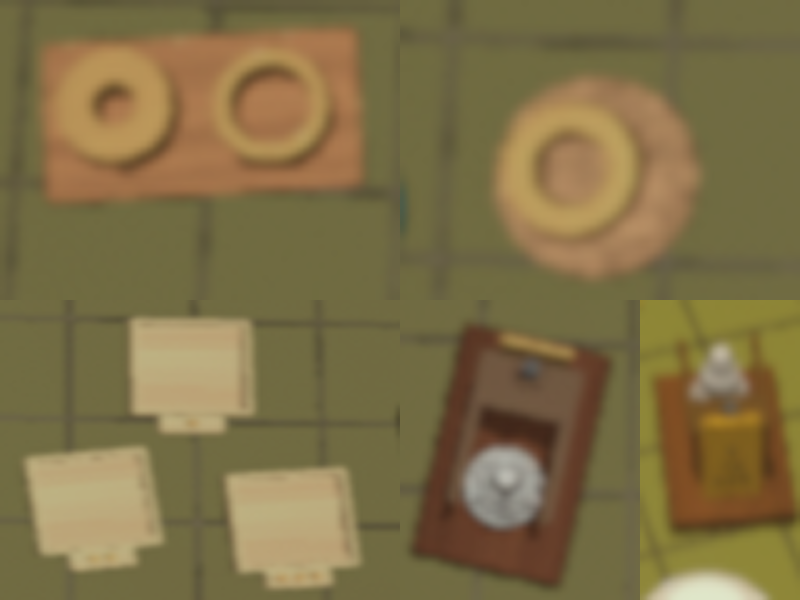

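The mosaic shows the medium bore (32.5) on the mat, with the small and large ones on the board. That points to step 2 and tray_2. Next I'll fit the circles and rectangles precisely and enlarge the tray tabs.

```bash
cat > fit.py <<'E'
from h import *
import pickle
from scipy.optimize import minimize
from scipy.ndimage import map_coordinates
np.set_printoptions(precision=2,suppress=True)
th=np.linspace(0,2*np.pi,180,endpoint=False)
def circ(x,y,z,r): return np.c_[x+r*np.cos(th),y+r*np.sin(th),np.full(th.size,z)]
def PJ(im,P):
    K=np.array(im["camera_matrix"]);R=cv2.Rodrigues(np.array(im["rotation"],float))[0] if np.shape(im["rotation"])!=(3,3) else np.array(im["rotation"])
    q=(P-np.array(im["xyz"]))@R@K.T;return q[:,:2]/q[:,2:]
def samp(im,P,c=None):
    uv=PJ(im,P);I=im["image"]
    return np.stack([map_coordinates(I[:,:,k],[uv[:,1],uv[:,0]],order=3) for k in range(3)],1)
def contrast(im,x,y,z,r,d=3):   # colour step across a circle (inside - outside), signed on mean direction
    D=samp(im,circ(x,y,z,r-d))-samp(im,circ(x,y,z,r+d));return D
def score(im,x,y,z,rs):
    s=0
    for r in rs:
        D=contrast(im,x,y,z,r);m=D.mean(0);s+=np.linalg.norm(m)
    return s
def proj(im,p): return PJ(im,np.array([p],float))[0]
E
python3 - <<'E'
from fit import *
t,s=pickle.load(open("im.pkl","rb"))
def best(im,z,x0,rs):
    # grid then NM
    g=[(-score(im,x0[0]+a,x0[1]+b,z,rs),x0[0]+a,x0[1]+b) for a in np.arange(-12,13,3) for b in np.arange(-12,13,3)]
    m=min(g);r=minimize(lambda p:-score(im,p[0],p[1],z,rs),m[1:],method="Nelder-Mead");return r.x,-r.fun
g=np.array(atz(t,175.5,220.2,27))[:2]
for n,im in(("top",t),("scene",s)):
  for z in(17,22,27,32): print("ring",n,z,best(im,z,g,[30]),best(im,z,g,[16.25]),best(im,z,g,[30,16.25]))
g=atz(t,236+505/5-400/5,166+(490-300)/5,40)[:2]
for z in(35,40,45):print("mandrel top",z,best(t,z,g,[24]))
def crop(im,x,y,w,h,W,H): return cv2.resize(im["image"][y:y+h,x:x+w,::-1].clip(0,255).astype(np.uint8),(W,H),interpolation=cv2.INTER_CUBIC)
def st(a):
    a=a.astype(float);lo,hi=np.percentile(a,5,axis=(0,1)),a.max((0,1));return ((a-lo)/(hi-lo)*255).clip(0,255).astype(np.uint8)
a=np.hstack([crop(t,328,196,28,16,266,152),crop(t,308,240,28,16,266,152),crop(t,354,246,28,16,266,152)])
b=np.hstack([crop(s,174,180,60,64,400,427),crop(s,236,180,40,44,398,427)])
cv2.imwrite("pics/tabs.png",np.vstack([st(a),b]))
for n in("rider","gauge"):
  for c in("top","scene"): print(n,c,[(x["p"],np.round(x["rect"],1)) for x in cams.boxes_of(c,n)[:2]])
E
```

```text
ring top 17 (array([493.26, 242.57]), np.float64(44.726498743264905)) (array([492.83, 241.51]), np.float64(39.637012935114946)) (array([493.06, 242.06]), np.float64(83.60290788475301))
ring top 22 (array([492.99, 241.69]), np.float64(44.73035479974699)) (array([492.46, 240.51]), np.float64(39.96531018789798)) (array([492.74, 241.13]), np.float64(83.70480431723007))
ring top 27 (array([492.73, 240.8 ]), np.float64(44.69270873749498)) (array([492.09, 239.52]), np.float64(40.28628422024605)) (array([492.41, 240.2 ]), np.float64(83.72726115185004))
ring top 32 (array([492.47, 239.92]), np.float64(44.61297125659057)) (array([491.72, 238.52]), np.float64(40.59908393161088)) (array([492.09, 239.26]), np.float64(83.66942740686966))
ring scene 17 (array([480.07, 247.02]), np.float64(31.43646428523092)) (array([480.11, 246.32]), np.float64(33.76388325497015)) (array([480.06, 246.63]), np.float64(65.10264624925736))
ring scene 22 (array([484.48, 244.53]), np.float64(31.637394247929265)) (array([484.59, 243.82]), np.float64(33.67576862154356)) (array([484.5 , 244.14]), np.float64(65.212866240376
[... 206 characters left out ...]
ray([493.3 , 239.54]), np.float64(31.981449949543435)) (array([493.56, 238.81]), np.float64(33.47388093077555)) (array([493.38, 239.14]), np.float64(65.34557346945816))
mandrel top 35 (array([550.36, -15.26]), np.float64(89.2611724471267))
mandrel top 40 (array([549.78, -15.2 ]), np.float64(90.80854166142338))
mandrel top 45 (array([549.21, -15.13]), np.float64(92.3116250689545))
rider top [(0.53, array([260.1, 190.4,  33.9,  35.3])), (0.47, array([258.4, 195.1,  39.5,  47.2]))]
rider scene [(0.63, array([253.6, 202.9,  16.1,   7.1])), (0.15, array([251. , 250.3,  31.6,  29.2]))]
gauge top [(0.92, array([257.9, 197.9,  40.9,  52. ]))]
gauge scene [(0.88, array([250.4, 208.2,  29. ,  37.9]))]
```

View pics/tabs.png

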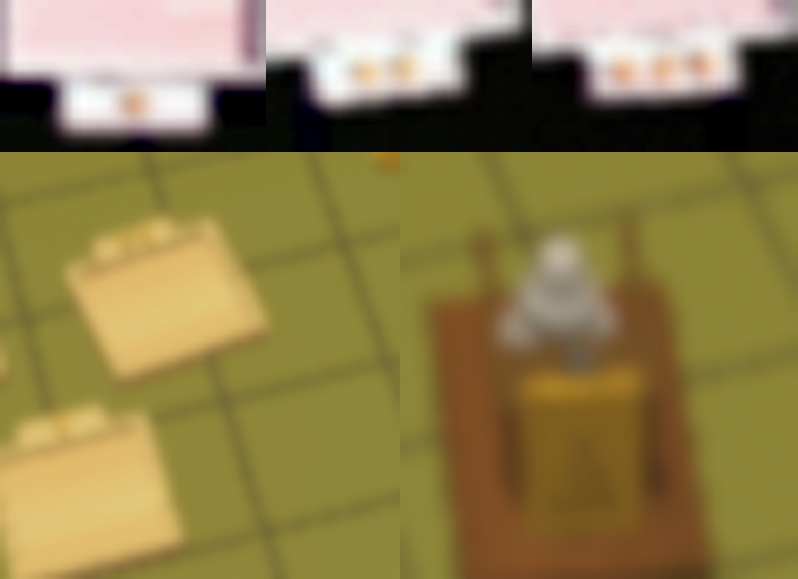

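The tabs clearly show 1 stud at the far tray, 2 at the near-left tray (about 464,-212) and 3 at the right one. Tray_2 is therefore the one at top px (316,231). Next: gauge yaw, the tray_2 pose and the tool axes.

```bash
cat >> fit.py <<'E'
def rect(cx,cy,a,z,x0,x1,y0,y1,d):
    u=np.linspace(0.08,.92,50);x0-=d;x1+=d;y0-=d;y1+=d
    L=np.r_[np.c_[x0+u*(x1-x0),0*u+y0],np.c_[x0+u*(x1-x0),0*u+y1],np.c_[0*u+x0,y0+u*(y1-y0)],np.c_[0*u+x1,y0+u*(y1-y0)]]
    c,s=np.cos(a),np.sin(a);return np.c_[cx+c*L[:,0]-s*L[:,1],cy+s*L[:,0]+c*L[:,1],np.full(len(L),z)]
def rfit(im,p0,z,b,da=0.3,R=9):
    def f(p):
        D=samp(im,rect(*p,z,*b,-3))-samp(im,rect(*p,z,*b,3));return -sum(np.linalg.norm(D[i:i+50].mean(0)) for i in range(0,200,50))
    g=min((f((p0[0]+i,p0[1]+j,p0[2]+k)),p0[0]+i,p0[1]+j,p0[2]+k) for i in np.arange(-R,R+1,3) for j in np.arange(-R,R+1,3) for k in np.arange(-da,da+.01,.05))
    r=minimize(f,g[1:],method="Nelder-Mead");return r.x,-r.fun
E
python3 - <<'E'
from fit import *
t,s=pickle.load(open("im.pkl","rb"))
for n,im in(("top",t),("scene",s)):
  print("gauge",n,rfit(im,(550,-15,-.2),18,(-53,103,-50,50)))
  print("tray2",n,rfit(im,(464,-212,.1),12,(-47,47,-47,47)))
def best(im,z,x0,rs):
    m=min((-score(im,x0[0]+a,x0[1]+b,z,rs),x0[0]+a,x0[1]+b) for a in np.arange(-9,10,3) for b in np.arange(-9,10,3))
    r=minimize(lambda p:-score(im,p[0],p[1],z,rs),m[1:],method="Nelder-Mead");return r.x,-r.fun
for z in(35,40,45): print("mandrel scene",z,best(s,z,(549,-15),[24]))
for z in(87,92,97): print("tip",z,[best(i,z,(549,-15),[6]) for i in(t,s)])
o=ctrl.get_obs();print(cv2.Rodrigues(np.array(o["orientation"],float))[0],o["ee_pos"],o["t"],o["qpos"])
E
```

```text
gauge top (array([547.95, -15.68,  -0.21]), np.float64(154.08742261086005))
tray2 top (array([ 470.65, -216.92,    0.13]), np.float64(239.94048367381453))
gauge scene (array([559.1 , -17.3 ,  -0.21]), np.float64(121.86511201577505))
tray2 scene (array([ 470.26, -213.82,    0.14]), np.float64(168.55616949897285))
mandrel scene 35 (array([528.85,  -8.64]), np.float64(28.178561744791747))
mandrel scene 40 (array([533.07, -10.02]), np.float64(28.214611953153486))
mandrel scene 45 (array([537.28, -11.4 ]), np.float64(28.237787277380882))
tip 87 [(array([550.29, -16.17]), np.float64(57.2559493383271)), (array([541.3 , -12.12]), np.float64(54.95955428712189))]
tip 92 [(array([549.7 , -16.05]), np.float64(57.10050869256587)), (array([545.77, -13.56]), np.float64(55.30045260974583))]
tip 97 [(array([549.11, -15.94]), np.float64(56.93805734824725)), (array([550.24, -15.01]), np.float64(55.642933945202486))]
[[-0.97  0.25 -0.  ]
 [ 0.25  0.97 -0.  ]
 [-0.   -0.   -1.  ]] [158.7  604.48 222.68] 1.8 [ 1.3   0.42  1.63 -0.    1.09 -0.02]
```

```bash
cat > plan.py <<'E'
import sys
from h import *
o=ctrl.get_obs();R=cv2.Rodrigues(np.array(o["orientation"],float))[0];p=np.array(o["ee_pos"],float)
phi=np.degrees(np.arctan2(R[0,1],R[1,1]))
print("t",round(float(o["t"]),2),"tcp",p.round(2),"phi",phi.round(2),"q",np.round(o["qpos"],2),"F",np.round(o["ft_force"],2),"M",np.round(o["moment"],2),"w",np.round(o["width"],1),"g",np.round(o["grasp_force"],1))
if len(sys.argv)>3:
    d=R.T@(np.array(list(map(float,sys.argv[1:4])))-p);print("units",(d/25).round(3))
E
python3 plan.py 491 241 80
```

```text
t 1.8 tcp [158.7  604.48 222.68] phi 14.71 q [ 1.3   0.42  1.63 -0.    1.09 -0.02] F [-0.21  0.52  0.37] M [-0.03 -0.02  0.03] w 88.0 g 0.0
units [-16.548 -10.687   5.708]
```

Request:
move_arm(steps=[[[-0.92,-0.594,0],0,0],[[-0.92,-0.594,0],0,0],[[-0.92,-0.594,0],0,0],[[-0.92,-0.594,0],0,0],[[-0.92,-0.594,0],0,0],[[-0.92,-0.594,0],0,0],[[-0.92,-0.594,0],0,0],[[-0.92,-0.594,0],0,0],[[-0.92,-0.594,0.3],0,0],[[-0.92,-0.594,0.5],0,0],[[-0.92,-0.594,0.5],0,0],[[-0.92,-0.594,0.5],0,0],[[-0.92,-0.594,0.5],0,0],[[-0.92,-0.594,0.6],0,0],[[-0.92,-0.594,0.6],0,0],[[-0.92,-0.594,0.7],0,0],[[-0.92,-0.594,0.7],0,0],[[-0.92,-0.594,0.7],0,0],[[0,0,0],0,0],[[0,0,0],0,0]])

```text
t: 3.47
ee_pos: [491.4, 239.6, 81.8]
orientation: [-0.406, -3.114, 0.002]
ft_force: [-1.0, -0.1, -0.2]
width: 88.1
grasp_force: 0.0
```

```bash
python3 plan.py 491 241 12
```

```text
t 3.47 tcp [491.35 239.64  81.78] phi 14.87 q [ 0.43  0.52  1.89  0.    0.74 -0.88] F [-1.01 -0.07 -0.16] M [-0.01  0.05 -0.  ] w 88.1 g 0.0
units [0.023 0.052 2.791]
```

Request:
move_arm(steps=[[[0,0,0],1,0],[[0,0,0],1,0],[[0,0,0],1,0],[[0,0,0],1,0],[[0,0,0],1,0],[[0,0,0],1,0],[[0,0,0],1,0],[[0,0,0],1,0],[[0,0,0],1,0],[[0,0,0],1,0],[[0,0,0],1,0],[[0,0,0],1,0],[[0,0,0.3],1,0],[[0,0,0.3],1,0],[[0,0,0.3],1,0],[[0,0,0.3],1,0],[[0,0,0.3],1,0],[[0,0,0.3],1,0],[[0,0,0.2],0,0],[[0,0,0],0,0]])

```text
t: 5.13
ee_pos: [490.5, 241.5, 32.6]
orientation: [-2.484, -1.923, 0.001]
ft_force: [-0.4, -0.9, 0.1]
width: 88.1
grasp_force: 0.0
```

```bash
python3 plan.py 491 241 11
```

```text
t 5.13 tcp [490.51 241.54  32.56] phi 104.5 q [0.44 0.6  1.9  0.   0.64 0.69] F [-0.42 -0.92  0.08] M [-0.07  0.11  0.02] w 88.1 g 0.0
units [-0.016  0.025  0.863]
```

Request:
move_arm(steps=[[[0,0,0.3],0,0],[[0,0,0.3],0,0],[[0,0,0.26],0,0],[[0,0,0],0,0.1],[[0,0,0],0,0.2],[[0,0,0],0,0.25],[[0,0,0],0,0.28],[[0,0,0],0,0.3],[[0,0,0],0,0.31],[[0,0,0],0,0.32],[[0,0,0],0,0.33],[[0,0,0],0,0.34],[[0,0,0],0,0.35],[[0,0,0],0,0.35],[[0,0,0],0,0.35]])

```text
t: 6.38
ee_pos: [491.3, 240.8, 11.4]
orientation: [2.488, 1.919, 0.0]
ft_force: [-1.6, 0.1, 4.6]
width: 59.9
grasp_force: 30.0
```

```bash
python3 plan.py 491 241 11
```

```text
t 6.38 tcp [491.29 240.82  11.35] phi 104.71 q [ 0.43  0.64  1.9  -0.    0.6   0.69] F [-1.58  0.08  4.57] M [-0.16  0.34 -0.05] w 59.9 g 30.0
units [ 0.004 -0.013  0.014]
```

Request:
move_arm(steps=[[[0,0,0],0,0.25],[[0,0,0],0,0.1],[[0,0,0],0,0],[[0,0,0],-1,0],[[0,0,0],-1,0],[[0,0,0],-1,0],[[0,0,0],-1,0],[[0,0,0],-1,0],[[0,0,0],-1,0],[[0,0,0],-1,0],[[0,0,0],-1,0],[[0,0,0],-1,0],[[0,0,0],-1,0],[[0,0,0],-1,0],[[0,0,0],-1,0],[[0,0,0],-1,0],[[0,0,0],-1,0],[[0,0,0],-1,0],[[0,0,0],-1,0],[[0,0,0],-1,0]])

```text
t: 8.05
ee_pos: [491.2, 240.8, 11.0]
orientation: [-0.531, -3.096, 0.0]
ft_force: [0.2, -0.4, -0.2]
width: 88.2
grasp_force: 0.0
```

Request:
move_arm(steps=[[[0,0,0],-1,0],[[0,0,0],-0.4,0],[[0,0,0],0,0.1],[[0,0,0],0,0.2],[[0,0,0],0,0.25],[[0,0,0],0,0.28],[[0,0,0],0,0.3],[[0,0,0],0,0.31],[[0,0,0],0,0.32],[[0,0,0],0,0.33],[[0,0,0],0,0.34],[[0,0,0],0,0.35],[[0,0,0],0,0.5],[[0,0,0],0,0.5],[[0,0,0],0,0.5]])

```text
t: 9.3
ee_pos: [491.2, 240.8, 11.2]
orientation: [-0.348, -3.122, 0.0]
ft_force: [-0.6, -1.1, 0.4]
width: 57.8
grasp_force: 30.0
```

```bash
python3 plan.py 491 241 131; python3 plan.py 491 241 130|grep -v units
```

```text
t 9.3 tcp [491.22 240.8   11.17] phi 12.71 q [ 0.43  0.64  1.9  -0.    0.6  -0.91] F [-0.59 -1.09  0.39] M [-0.14  0.05 -0.01] w 57.8 g 30.0
units [ 0.01   0.006 -4.793]
t 9.3 tcp [491.22 240.8   11.17] phi 12.71 q [ 0.43  0.64  1.9  -0.    0.6  -0.91] F [-0.59 -1.09  0.39] M [-0.14  0.05 -0.01] w 57.8 g 30.0
```

Request:
move_arm(steps=[[[0,0,-0.1],0,0.5],[[0,0,-0.2],0,0.5],[[0,0,-0.4],0,0.5],[[0,0,-0.8],0,0.5],[[0,0,-0.8],0,0.5],[[0,0,-0.8],0,0.5],[[0,0,-0.8],0,0.5],[[0,0,-0.8],0,0.5],[[0,0,-0.4],0,0.5],[[0,0,0],0,0.5],[[0,0,0],0,0.5]])

```text
t: 10.22
ee_pos: [491.4, 240.9, 139.2]
orientation: [0.348, 3.121, 0.001]
ft_force: [-0.5, 0.3, -1.9]
width: 58.2
grasp_force: 30.0
```

```bash
python3 plan.py 549.6 -15.6 136; python3 - <<'E'
from fit import *
s=cams.get_image("scene");t=cams.get_image("top")
p=np.array(ctrl.get_obs()["ee_pos"]);u,v=proj(s,p);u2,v2=proj(t,p);print(u,v,u2,v2)
def crop(im,x,y,w,h,W,H): x,y=int(x),int(y);return cv2.resize(im["image"][y:y+h,x:x+w,::-1],(W,H),interpolation=cv2.INTER_CUBIC)
cv2.imwrite("pics/held.png",np.hstack([crop(s,u-20,v-20,40,40,400,400),crop(t,u2-30,v2-30,60,60,400,400)]))
E
```

```text
t 10.22 tcp [491.41 240.91 139.17] phi 12.71 q [ 0.43  0.42  1.86  0.    0.85 -0.91] F [-0.52  0.32 -1.91] M [ 0.02  0.06 -0.02] w 58.2 g 30.0
units [-4.528 -9.497  0.124]
307.43861402946226 158.46549454211194 167.45127579136687 217.73716527909406
```

View pics/held.png

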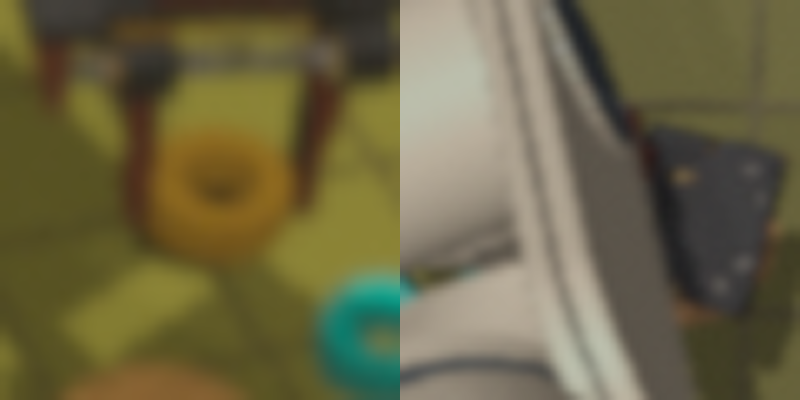

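The scene crop shows the collar held at crop (222,175) between both fingertips, with the turquoise decoy left in place below right. I'll measure its position relative to the tool.

```bash
python3 - <<'E'
from fit import *
I=[]
for i in range(4): s=cams.get_image("scene");I.append(s["image"].astype(float))
s["image"]=np.mean(I,0)
p=np.array(ctrl.get_obs()["ee_pos"]);
def best(im,z,x0,rs):
    m=min((-score(im,x0[0]+a,x0[1]+b,z,rs),x0[0]+a,x0[1]+b) for a in np.arange(-21,22,3) for b in np.arange(-12,13,3))
    r=minimize(lambda q:-score(im,q[0],q[1],z,rs),m[1:],method="Nelder-Mead");return r.x,-r.fun
for dz in(12,16,20): print(dz,p,best(s,p[2]+dz,p,[30]),best(s,p[2]+dz,p,[16.25]),best(s,p[2]+dz,p,[30,16.25]))
E
```

```text
12 [490.71 240.54 137.64] (array([455.26, 261.69]), np.float64(32.24657280814743)) (array([487.09, 244.85]), np.float64(20.11541434559133)) (array([486.63, 244.99]), np.float64(42.17340194464535))
16 [490.71 240.54 137.64] (array([459.49, 259.3 ]), np.float64(32.17299676897256)) (array([491.06, 242.63]), np.float64(20.1126655937801)) (array([490.57, 242.75]), np.float64(42.2064917644561))
20 [490.71 240.54 137.64] (array([463.73, 256.91]), np.float64(32.08281265125841)) (array([495.02, 240.4 ]), np.float64(20.106763189248515)) (array([494.5 , 240.52]), np.float64(42.2203944563529))
```

Request:
move_arm(steps=[[[-0.376,-0.79,0],0,0.5],[[-0.376,-0.79,0],0,0.5],[[-0.376,-0.79,0],0,0.5],[[-0.376,-0.79,0],0,0.5],[[-0.376,-0.79,0],0,0.5],[[-0.376,-0.79,0],0,0.5],[[-0.376,-0.79,0],0,0.5],[[-0.376,-0.79,0],0,0.5],[[-0.376,-0.79,0],0,0.5],[[-0.376,-0.79,0],0,0.5],[[-0.376,-0.79,0],0,0.5],[[-0.376,-0.79,0],0,0.5],[[0,0,0],-0.14,0.5],[[0,0,0],0,0.5],[[0,0,0],0,0.5]])

```text
t: 11.77
ee_pos: [548.6, -14.9, 138.2]
orientation: [-0.329, -3.123, -0.0]
ft_force: [-0.3, 0.1, -1.8]
width: 58.2
grasp_force: 30.0
```

```bash
python3 plan.py 549.2 -15.4 112; python3 - <<'E'
from fit import *
I=[]
for i in range(4): s=cams.get_image("scene");I.append(s["image"].astype(float))
s["image"]=np.mean(I,0);print(proj(s,(549,-15,97)))
p=np.array(ctrl.get_obs()["ee_pos"]);print(p)
def best(im,z,x0,rs):
    m=min((-score(im,x0[0]+a,x0[1]+b,z,rs),x0[0]+a,x0[1]+b) for a in np.arange(-12,13,3) for b in np.arange(-12,13,3))
    r=minimize(lambda q:-score(im,q[0],q[1],z,rs),m[1:],method="Nelder-Mead");return r.x,-r.fun
print(best(s,p[2]+16,p,[16.25]),best(s,p[2]+16,p,[30,16.25]))
cv2.imwrite("pics/over.png",cv2.resize(s["image"][155:225,220:290,::-1].astype(np.uint8),(560,560),interpolation=cv2.INTER_CUBIC))
E
```

```text
t 11.77 tcp [548.64 -14.89 138.18] phi 12.05 q [-0.05  0.43  1.86  0.    0.86 -1.41] F [-0.31  0.08 -1.78] M [ 0.02 -0.04 -0.01] w 58.2 g 30.0
units [-0.027 -0.015  1.047]
[251.46 189.76]
[548.87 -14.34 138.56]
(array([549.48, -13.03]), np.float64(23.20767920689453)) (array([549.4 , -13.03]), np.float64(59.38720167527114))
```

View pics/over.png

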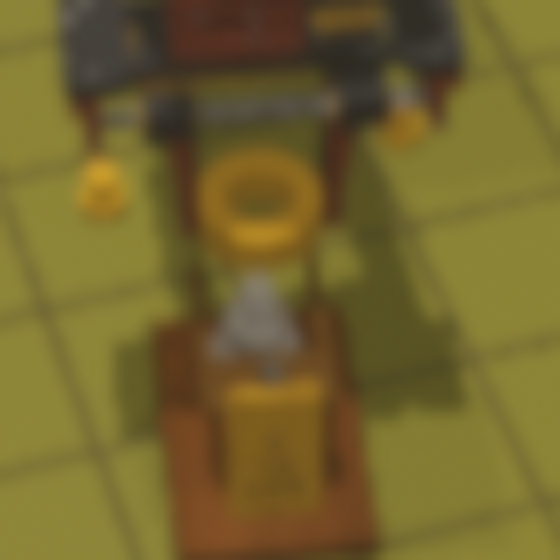

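Gripper centred above the mandrel (tip at crop (258,280), collar at (262,195)). Descending.

Request:
move_arm(steps=[[[-0.01,0.04,0.2],0,0.5],[[0,0,0.2],0,0.5],[[0,0,0.2],0,0.5],[[0,0,0.2],0,0.5],[[0,0,0.2],0,0.5],[[0,0,0.1],0,0.5],[[0,0,0.06],0,0.5],[[0,0,0.06],0,0.5],[[0,0,0.06],0,0.5],[[0,0,0.06],0,0.5],[[0,0,0.06],0,0.5],[[0,0,0.06],0,0.5],[[0,0,0.06],0,0.5],[[0,0,0],0,0.5]])

```text
t: 13.13
ee_pos: [549.4, -14.3, 100.4]
orientation: [-0.329, -3.124, 0.0]
ft_force: [0.1, 0.6, -1.2]
width: 58.6
grasp_force: 30.0
```

```bash
python3 plan.py 549.2 -15.8 94
```

```text
t 13.13 tcp [549.43 -14.27 100.43] phi 12.01 q [-0.05  0.49  1.87  0.    0.78 -1.41] F [ 0.05  0.56 -1.23] M [-0.   -0.01 -0.02] w 58.6 g 30.0
units [-0.004 -0.062  0.257]
```

Request:
move_arm(steps=[[[0,-0.06,0.04],0,0.5],[[0,0,0.04],0,0.5],[[0,0,0.04],0,0.5],[[0,0,0.04],0,0.5],[[0,0,0.04],0,0.5],[[0,0,0.04],0,0.5],[[0,0,0],0,0.5]])

```text
t: 13.72
ee_pos: [549.2, -15.7, 94.5]
orientation: [-0.329, -3.124, 0.0]
ft_force: [-0.6, 0.5, -1.2]
width: 58.1
grasp_force: 30.0
```

Request:
move_arm(steps=[[[0,0,0.04],0,0.5],[[0,0,0.04],0,0.5],[[0,0,0.04],0,0.5],[[0,0,0.04],0,0.5],[[0,0,0],0,0.5]])

```text
t: 14.13
ee_pos: [549.3, -15.7, 90.6]
orientation: [0.329, 3.124, 0.0]
ft_force: [-1.3, -0.2, 1.5]
width: 58.0
grasp_force: 30.0
```

Request:
move_arm(steps=[[[0,0,0.04],0,0.5],[[0,0,0.04],0,0.5],[[0,0,0.04],0,0.5],[[0,0,0],0,0.5]])

```text
t: 14.47
ee_pos: [549.3, -15.7, 87.5]
orientation: [0.329, 3.124, 0.0]
ft_force: [-0.2, 1.0, 0.7]
width: 57.8
grasp_force: 30.0
```

Request:
move_arm(steps=[[[0,0,0.04],0,0.5],[[0,0,0.04],0,0.5],[[0,0,0.04],0,0.5],[[0,0,0],0,0.5]])

```text
t: 14.8
ee_pos: [549.3, -15.7, 84.5]
orientation: [0.329, 3.124, 0.0]
ft_force: [-0.5, 0.1, 0.9]
width: 58.2
grasp_force: 30.0
```

Request:
move_arm(steps=[[[0,0,0.03],0,0.5],[[0,0,0.03],0,0.5],[[0,0,0.03],0,0.5],[[0,0,0],0,0.5]])

```text
t: 15.13
ee_pos: [549.3, -15.7, 82.3]
orientation: [0.329, 3.124, 0.0]
ft_force: [0.3, 0.5, 1.3]
width: 58.3
grasp_force: 30.0
```

Request:
move_arm(steps=[[[0,0,0.03],0,0.5],[[0,0,0.03],0,0.5],[[0,0,0.03],0,0.5],[[0,0,0],0,0.5]])

```text
t: 15.47
ee_pos: [549.3, -15.7, 80.0]
orientation: [0.329, 3.124, 0.0]
ft_force: [-0.4, 0.1, 2.0]
width: 58.1
grasp_force: 30.0
```

Clean so far (underside about 74). I'll continue slowly past step 1.

Request:
move_arm(steps=[[[0,0,0.03],0,0.5],[[0,0,0.03],0,0.5],[[0,0,0.03],0,0.5],[[0,0,0],0,0.5]])

```text
t: 15.8
ee_pos: [549.3, -15.7, 77.8]
orientation: [0.329, 3.124, 0.0]
ft_force: [0.3, -0.7, 0.6]
width: 58.7
grasp_force: 30.0
```

Request:
move_arm(steps=[[[0,0,0.03],0,0.5],[[0,0,0.03],0,0.5],[[0,0,0.03],0,0.5],[[0,0,0],0,0.5]])

```text
t: 16.13
ee_pos: [549.3, -15.7, 75.5]
orientation: [0.329, 3.124, -0.0]
ft_force: [-0.1, 0.1, 2.2]
width: 57.9
grasp_force: 30.0
```

Request:
move_arm(steps=[[[0,0,0.03],0,0.5],[[0,0,0.03],0,0.5],[[0,0,0],0,0.5]])

```text
t: 16.38
ee_pos: [549.3, -15.7, 74.1]
orientation: [0.329, 3.124, 0.0]
ft_force: [0.5, 0.1, 1.5]
width: 58.0
grasp_force: 30.0
```

Request:
move_arm(steps=[[[0,0,0.03],0,0.5],[[0,0,0.03],0,0.5],[[0,0,0.03],0,0.5],[[0,0,0],0,0.5]])

```text
t: 16.72
ee_pos: [549.3, -15.7, 71.8]
orientation: [0.329, 3.124, 0.0]
ft_force: [0.8, 1.1, 2.4]
width: 57.9
grasp_force: 30.0
```

Request:
move_arm(steps=[[[0,0,0.03],0,0.5],[[0,0,0.03],0,0.5],[[0,0,0.03],0,0.5],[[0,0,0],0,0.5]])

```text
t: 17.05
ee_pos: [549.3, -15.7, 69.5]
orientation: [0.329, 3.124, -0.0]
ft_force: [1.1, -0.2, 1.6]
width: 57.9
grasp_force: 30.0
```

Request:
move_arm(steps=[[[0,0,0.02],0,0.5],[[0,0,0.02],0,0.5],[[0,0,0.02],0,0.5],[[0,0,0],0,0.5]])

```text
t: 17.38
ee_pos: [549.3, -15.8, 68.1]
orientation: [0.329, 3.124, 0.0]
ft_force: [0.8, 0.8, 2.4]
width: 58.4
grasp_force: 30.0
```

Request:
move_arm(steps=[[[-0.01,0,0.012],0,0.5],[[0,0,0.012],0,0.5],[[0,0,0],0,0.5]])

```text
t: 17.63
ee_pos: [549.3, -15.8, 67.5]
orientation: [-0.329, -3.124, -0.0]
ft_force: [0.2, 1.2, 2.0]
width: 58.2
grasp_force: 30.0
```

Request:
move_arm(steps=[[[-0.01,0.01,0.012],0,0.5],[[0,0,0.012],0,0.5],[[0,0,0],0,0.5]])

```text
t: 17.88
ee_pos: [549.4, -15.7, 66.8]
orientation: [-0.329, -3.124, 0.0]
ft_force: [-1.5, -0.8, 2.7]
width: 58.1
grasp_force: 30.0
```

Request:
move_arm(steps=[[[0,0,0.012],0,0.5],[[0,0,0.012],0,0.5],[[0,0,0],0,0.5]])

```text
t: 18.13
ee_pos: [549.5, -15.6, 66.2]
orientation: [-0.329, -3.124, 0.0]
ft_force: [-1.7, -1.4, 1.7]
width: 58.6
grasp_force: 30.0
```

Request:
move_arm(steps=[[[0,0,0.012],0,0.5],[[0,0,0.012],0,0.5],[[0,0,0],0,0.5]])

```text
t: 18.38
ee_pos: [549.7, -15.6, 65.7]
orientation: [-0.329, -3.124, -0.0]
ft_force: [-1.1, -0.8, 1.4]
width: 57.9
grasp_force: 30.0
```

Request:
move_arm(steps=[[[0.01,-0.005,0.012],0,0.5],[[0,0,0.012],0,0.5],[[0,0,0],0,0.5]])

```text
t: 18.63
ee_pos: [549.7, -15.6, 65.2]
orientation: [0.329, 3.124, 0.0]
ft_force: [-1.2, 1.3, 2.7]
width: 58.2
grasp_force: 30.0
```

Request:
move_arm(steps=[[[0,0,0.012],0,0.5],[[0,0,0.012],0,0.5],[[0,0,0],0,0.5]])

```text
t: 18.88
ee_pos: [549.7, -15.6, 64.6]
orientation: [0.329, 3.124, 0.0]
ft_force: [-1.0, 1.0, 3.1]
width: 58.1
grasp_force: 30.0
```

Request:
move_arm(steps=[[[0.01,0,0.012],0,0.5],[[0,0,0.012],0,0.5],[[0,0,0],0,0.5]])

```text
t: 19.13
ee_pos: [549.7, -15.6, 64.1]
orientation: [0.329, 3.123, 0.0]
ft_force: [1.0, 0.8, 2.6]
width: 57.9
grasp_force: 30.0
```

Request:
move_arm(steps=[[[0,0,0.012],0,0.5],[[0,0,0.012],0,0.5],[[0,0,0],0,0.5]])

```text
t: 19.38
ee_pos: [549.7, -15.6, 63.4]
orientation: [0.329, 3.124, 0.0]
ft_force: [1.2, 1.5, 2.6]
width: 58.0
grasp_force: 30.0
```

Request:
move_arm(steps=[[[0,0,0.012],0,0.5],[[0,0,0.012],0,0.5],[[0,0,0],0,0.5]])

```text
t: 19.63
ee_pos: [549.7, -15.6, 63.2]
orientation: [0.329, 3.124, 0.0]
ft_force: [-0.4, 2.5, 5.4]
width: 58.5
grasp_force: 30.0
```

Request:
move_arm(steps=[[[0,0,0.01],0,0.5],[[0,0,0],0,0.5],[[0,0,0],0,0.5]])

```text
t: 19.88
ee_pos: [549.7, -15.6, 63.2]
orientation: [0.329, 3.123, 0.0]
ft_force: [-0.3, 1.2, 9.2]
width: 58.5
grasp_force: 30.0
```

Request:
move_arm(steps=[[[0,0,0.01],0,0.5],[[0,0,0],0,0.5],[[0,0,0],0,0.5]])

```text
t: 20.13
ee_pos: [549.7, -15.6, 63.1]
orientation: [0.329, 3.123, 0.0]
ft_force: [-0.8, 2.6, 12.2]
width: 58.2
grasp_force: 30.0
```

Request:
move_arm(steps=[[[0,0,0.008],0,0.5],[[0,0,0],0,0.5],[[0,0,0],0,0.5]])

```text
t: 20.38
ee_pos: [549.7, -15.6, 63.1]
orientation: [0.329, 3.123, 0.0]
ft_force: [-1.8, 1.4, 14.2]
width: 58.2
grasp_force: 30.0
```

Request:
move_arm(steps=[[[0,0,0.001],0,0.5],[[0,0,0],0,0.5],[[0,0,0],0,0.5],[[0,0,0],0,0.5]])

```text
t: 20.72
ee_pos: [549.8, -15.6, 63.1]
orientation: [0.329, 3.123, 0.0]
ft_force: [-1.7, 2.3, 14.2]
width: 58.4
grasp_force: 30.0
```

Request:
move_arm(steps=[[[0,0,0],0,0.5],[[0,0,0],0,0.5],[[0,0,0],0,0.5],[[0,0,0],0,0.5],[[0,0,0],0,0.5]])

```text
t: 21.13
ee_pos: [549.7, -15.6, 63.1]
orientation: [0.329, 3.123, 0.0]
ft_force: [-1.7, 1.4, 13.9]
width: 58.2
grasp_force: 30.0
```

```bash
python3 plan.py; python3 - <<'E'
from fit import *
I=[]
for i in range(3): s=cams.get_image("scene");I.append(s["image"].astype(float));print(np.round(ctrl.get_obs()["ft_force"],1))
s["image"]=np.mean(I,0)
cv2.imwrite("pics/seat.png",cv2.resize(s["image"][165:235,220:290,::-1].astype(np.uint8),(560,560),interpolation=cv2.INTER_CUBIC))
E
```

```text
t 21.13 tcp [549.74 -15.59  63.13] phi 12.01 q [-0.05  0.55  1.89  0.    0.7  -1.41] F [-1.67  1.41 13.9 ] M [0.27 0.4  0.05] w 58.2 g 30.0
[-1.9  1.7 13.4]
[-1.8  1.5 14. ]
[-1.8  1.6 14.3]
```

View pics/seat.png

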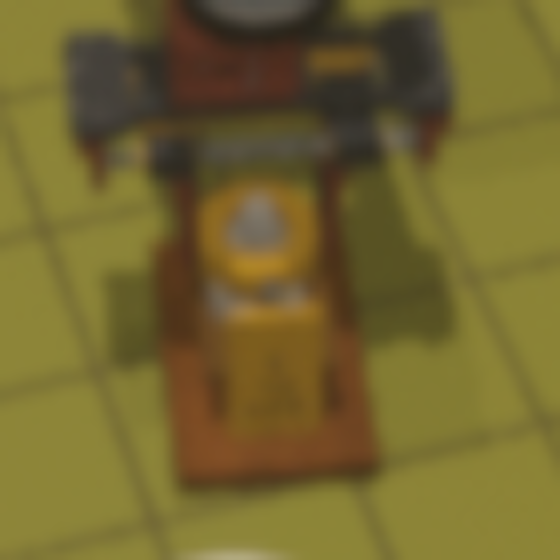

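The collar at crop (258,235) is seated round the mandrel and under the tip, with the rider below it. I'll relax the small side load, keep pressing, then lift slowly.

Request:
move_arm(steps=[[[0.01,0.005,0.002],0,0.5],[[0,0,0],0,0.5],[[0,0,0],0,0.5],[[0,0,0],0,0.5],[[0,0,0],0,0.5],[[0,0,0],0,0.5],[[0,0,0],0,0.5],[[0,0,0],0,0.5]])

```text
t: 21.95
ee_pos: [549.7, -15.6, 63.1]
orientation: [0.329, 3.123, -0.0]
ft_force: [-1.1, 0.8, 13.4]
width: 58.3
grasp_force: 30.0
```

Request:
move_arm(steps=[[[0,0,0.004],0,0.5],[[0,0,0],0,0.5],[[0,0,0],0,0.5],[[0,0,0],0,0.5],[[0,0,0],0,0.5],[[0,0,0],0,0.5],[[0,0,0],0,0.5],[[0,0,0],0,0.5]])

```text
t: 22.62
ee_pos: [549.7, -15.6, 63.1]
orientation: [0.328, 3.123, -0.0]
ft_force: [-1.2, -0.0, 14.2]
width: 58.1
grasp_force: 30.0
```

Request:
move_arm(steps=[[[0,0,-0.03],0,0.5],[[0,0,-0.03],0,0.5],[[0,0,-0.04],0,0.5],[[0,0,-0.04],0,0.5],[[0,0,-0.06],0,0.5],[[0,0,-0.08],0,0.5],[[0,0,-0.08],0,0.5],[[0,0,0],0,0.5]])

```text
t: 23.28
ee_pos: [549.3, -15.5, 71.2]
orientation: [0.329, 3.124, 0.0]
ft_force: [0.4, 0.1, -1.3]
width: 58.4
grasp_force: 30.0
```

Request:
move_arm(steps=[[[0,0,-0.12],0,0.5],[[0,0,-0.12],0,0.5],[[0,0,-0.12],0,0.5],[[0,0,-0.12],0,0.5],[[0,0,-0.12],0,0.5],[[0,0,-0.12],0,0.5],[[0,0,-0.12],0,0.5],[[0,0,-0.12],0,0.5],[[0,0,-0.12],0,0.5],[[0,0,-0.12],0,0.5],[[0,0,-0.15],0,0.5],[[0,0,-0.2],0,0.5],[[0,0,-0.4],0,0.5],[[0,0,-0.5],0,0.5],[[0,0,-0.4],0,0.5],[[0,0,-0.3],0,0.5],[[0,0,0],0,0.5]])

```text
t: 24.7
ee_pos: [550.3, -15.5, 151.7]
orientation: [0.328, 3.121, 0.0]
ft_force: [0.0, 0.0, -0.7]
width: 57.8
grasp_force: 30.0
```

```bash
python3 plan.py 470 -216 30; python3 - <<'E'
from fit import *
s=cams.get_image("scene");t=cams.get_image("top")
a=cv2.resize(s["image"][175:225,230:280,::-1],(400,400),interpolation=cv2.INTER_CUBIC)
b=cv2.resize(t["image"][170:230,230:290,::-1],(400,400),interpolation=cv2.INTER_CUBIC)
cv2.imwrite("pics/lift.png",np.hstack([a,b]))
E
```

```text
t 24.7 tcp [550.27 -15.51 151.72] phi 12.01 q [-0.05  0.41  1.85 -0.    0.88 -1.41] F [ 0.01  0.01 -0.72] M [-0.06 -0.   -0.02] w 57.8 g 30.0
units [ 1.488 -8.515  4.86 ]
```

View pics/lift.png

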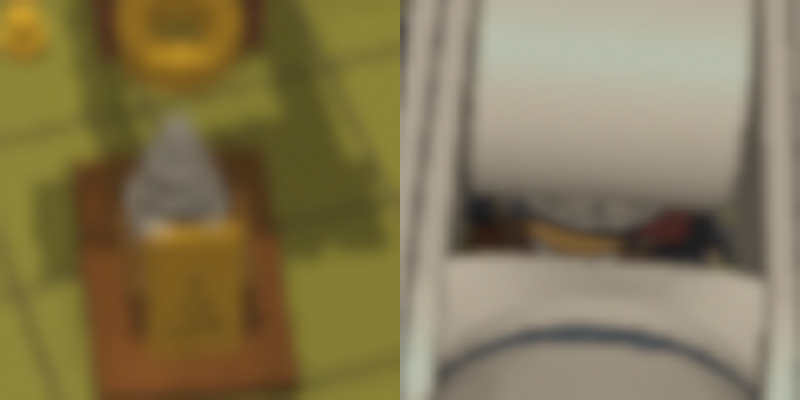

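Request:
move_arm(steps=[[[0.135,-0.774,0],0,0.5],[[0.135,-0.774,0],0,0.5],[[0.135,-0.774,0],0,0.5],[[0.135,-0.774,0],0,0.5],[[0.135,-0.774,0],0,0.5],[[0.135,-0.774,0],0,0.5],[[0.135,-0.774,0],0,0.5],[[0.135,-0.774,0],0,0.5],[[0.135,-0.774,0],0,0.5],[[0.135,-0.774,0],0,0.5],[[0.135,-0.774,0],0,0.5],[[0,0,0.5],1,0.5],[[0,0,0.6],1,0.5],[[0,0,0.7],1,0.5],[[0,0,0.7],1,0.5],[[0,0,0.7],1,0.5],[[0,0,0.7],0.1,0.5],[[0,0,0.5],0,0.5],[[0,0,0],0,0.5],[[0,0,0],0,0.5]])

```text
t: 26.47
ee_pos: [467.7, -215.5, 38.8]
orientation: [-1.009, -2.972, -0.001]
ft_force: [1.0, 1.0, -1.9]
width: 58.2
grasp_force: 30.0
```

```bash
python3 plan.py 470 -216 13
```

```text
t 26.47 tcp [ 467.66 -215.53   38.77] phi 37.51 q [-0.45  0.56  1.97 -0.    0.62 -1.37] F [ 0.98  0.98 -1.93] M [-0.06 -0.01 -0.05] w 58.2 g 30.0
units [-0.088  0.042  1.031]
```

Request:
move_arm(steps=[[[-0.088,0.03,0.1],0,0.5],[[0,0,0.2],0,0.5],[[0,0,0.2],0,0.5],[[0,0,0.2],0,0.5],[[0,0,0.1],0,0.5],[[0,0,0.08],0,0.5],[[0,0,0.06],0,0.5],[[0,0,0.04],0,0.5],[[0,0,0],0,0.5],[[0,0,0],0,0.5]])

```text
t: 27.3
ee_pos: [470.7, -216.7, 15.2]
orientation: [1.01, 2.975, -0.0]
ft_force: [0.1, -0.1, -1.6]
width: 58.3
grasp_force: 30.0
```

Request:
move_arm(steps=[[[0,0,0.02],0,0.5],[[0,0,0.02],0,0.5],[[0,0,0],0,0.5]])

```text
t: 27.55
ee_pos: [470.7, -216.7, 14.2]
orientation: [1.01, 2.975, -0.0]
ft_force: [0.1, 0.2, -1.2]
width: 58.3
grasp_force: 30.0
```

Request:
move_arm(steps=[[[0,0,0.02],0,0.5],[[0,0,0.02],0,0.5],[[0,0,0.02],0,0.5],[[0,0,0],0,0.5]])

```text
t: 27.88
ee_pos: [470.6, -216.6, 12.6]
orientation: [-1.01, -2.975, -0.0]
ft_force: [-0.4, 0.7, -1.5]
width: 58.0
grasp_force: 30.0
```

Request:
move_arm(steps=[[[0,0,0.012],0,0.5],[[0,0,0.012],0,0.5],[[0,0,0],0,0.5]])

```text
t: 28.13
ee_pos: [470.6, -216.6, 12.0]
orientation: [-1.01, -2.975, 0.0]
ft_force: [-0.0, 1.1, -2.1]
width: 58.5
grasp_force: 30.0
```

Request:
move_arm(steps=[[[0,0,0.012],0,0.5],[[0,0,0.012],0,0.5],[[0,0,0],0,0.5]])

```text
t: 28.38
ee_pos: [470.6, -216.7, 11.4]
orientation: [-1.01, -2.975, -0.0]
ft_force: [-0.5, -0.0, -1.7]
width: 58.0
grasp_force: 30.0
```

Request:
move_arm(steps=[[[0,0,0.012],0,0.5],[[0,0,0.008],0,0.5],[[0,0,0],0,0.5]])

```text
t: 28.63
ee_pos: [470.7, -216.7, 11.1]
orientation: [1.01, 2.975, -0.0]
ft_force: [-0.8, 0.8, 3.3]
width: 58.1
grasp_force: 30.0
```

Request:
move_arm(steps=[[[0,0,0],0,0.31],[[0,0,0],0,0.29],[[0,0,0],0,0.27],[[0,0,0],0,0.26],[[0,0,0],0,0.26],[[0,0,0],0,0.26],[[0,0,-0.05],0,0.26],[[0,0,-0.1],0,0.26],[[0,0,-0.3],0,0.26],[[0,0,-0.5],0,0.26],[[0,0,-0.5],0,0.1],[[0,0,-0.8],0,0],[[0,0,-1],0,0],[[0,0,-1],0,0],[[0,0,-1],0,0],[[0,0,0],0,0]])

```text
t: 29.97
ee_pos: [473.4, -218.0, 147.8]
orientation: [1.007, 2.967, -0.002]
ft_force: [1.1, -0.5, 0.2]
width: 88.0
grasp_force: 0.0
```

Request:
move_arm(steps=[[[0,1,0],0,0],[[0,1,0],0,0],[[0,1,0],0,0],[[0,1,0],0,0],[[0,1,0],0,0],[[0,1,0],0,0],[[0,1,0],0,0],[[0,1,0],0,0],[[0,1,0],0,0],[[0,1,0],0,0],[[0,1,0],0,0],[[0,1,0],0,0],[[0,0,0],0,0]])

```text
t: 31.05
ee_pos: [655.6, 24.6, 142.6]
orientation: [1.006, 2.974, 0.003]
ft_force: [0.1, 0.0, 0.8]
width: 87.7
grasp_force: 0.0
```

```bash
python3 plan.py; python3 - <<'E'
from fit import *
s=cams.get_image("scene");t=cams.get_image("top")
a=cv2.resize(s["image"][170:230,175:275,::-1],(500,300),interpolation=cv2.INTER_CUBIC)
b=cv2.resize(t["image"][200:260,285:345,::-1],(300,300),interpolation=cv2.INTER_CUBIC)
cv2.imwrite("pics/end.png",np.hstack([a,b]))
E
```

```text
t 31.05 tcp [655.65  24.57 142.64] phi 37.37 q [ 0.02  0.56  1.61  0.    0.97 -0.9 ] F [0.09 0.02 0.84] M [ 0.02  0.02 -0.  ] w 87.7 g 0.0
```

View pics/end.png

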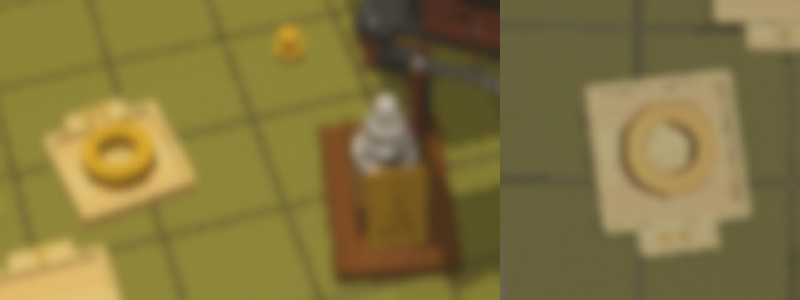

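The final picture shows the collar lying flat in the two-stud tray (top crop (668,148)), the rider left low on the gauge, and the gripper clear of everything.

```bash
python3 -c "
from workcell import ctrl
print(ctrl.close_job())"
```

```text
the job is handed in; nothing more can be done
None
```

I gauged the collar from the cork mat on step 2, pressing at about 15–16 N for over half a second. It now lies flat in the two-stud tray with the rider left at its reading, and I handed the job in at about 31 s; no verdict was shown.

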